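# Clip a counting-chamber carrier onto the warm stage

### The job

Lift the spring clip on the warm stage until it stays up by itself, then slide the long counting-chamber carrier (not the short dish carrier) underneath it, with the grip fin at the open front, until its far end is against the end stop and its long side lies flush along the side fence. Then guide the clip gently down by its knob onto the carrier, without letting it snap down, and let go. Leave everything else on the bench as it stands.

Things in the scene. Friction and masses are not known exactly. Their poses are not given: they have to be found in the camera images.
- stage: Warm stage, fixed: flat plate, white sides, aluminium top, 270 (x) x 130 (y) x 20 mm high, yaw varies. Origin at the centre of its underside, on the bench; +x points from its open front to the clip hinge, +y to its left, z up. Its top face is at z = 20 mm. With the carrier home, the carrier's origin is at stage x = +5, y = 0, z = 20 mm, axes parallel to the stage's.
- corner (a point): Inner corner of fence and end stop on the stage's top face, at stage x = +85, y = +30, z = 20 mm. The steel side fence runs from here to stage x = -100 mm, face looking to -y, 6 mm high; the steel end stop runs from here to y = -38 mm, face looking to -x, 10 mm high. The place is open to the front and the right. The carrier's far left corner goes here.
- hinge (a point): Middle of the clip's hinge axis, between two lugs behind the end stop, at stage x = +115, y = 0, z = 42 mm. The axis lies along stage y. The clip, a steel strip 18 mm wide, runs from here to the front, with a rubber foot 70 mm from the hinge; even when up it hangs over the far end of the carrier's place, so the carrier has to be slid in below it.
- clip (a joint): Clip angle (rad): 0 = down on the empty stage, grows as lifted, 0.75 = fully up (end of travel). Over-centre spring: below about 0.4 it snaps down, above that it is thrown up to 0.75 and stays there; moving it takes up to about 3 N at the knob. Lying on the carrier it reads about 0.085.
- clip_knob (a point): Centre of the black ball knob, 26 mm diameter, at the clip's free end, on an 8 mm rod; it moves with the clip. With the clip at angle 0 it is 95 mm in front of (stage -x) and 30 mm above the hinge axis; it moves on a circle of 100 mm radius round that axis.
- carrier: Long counting-chamber carrier, loose, 0.1 to 0.2 kg: aluminium plate 160 (x) x 60 (y) x 8 mm with a glass slide let into its face and an upright black grip fin. Origin at the centre of the underside; z up; +x points away from the fin, to the end that goes in first. The fin is 36 mm long (x), 14 mm thick (y), centred at x = -55 mm, from 8 to 42 mm above the underside.
- carrier_fin (a point): Centre of the carrier's grip fin, 25 mm above the carrier's underside (17 mm below the fin's top). Axes as the carrier's.
- dish_carrier: Short dish carrier, loose, not wanted: plate 100 x 60 x 8 mm with a round glass well and the same kind of fin, lying left or right of the stage where the long carrier is not. Origin at the centre of the underside. Leave alone.
- dish: Clear round culture dish, 63 mm diameter, 15 mm high, loose, near the robot's left front. Origin at the centre of the underside. Leave alone.
- bottle: Clear bottle with cap, 56 mm diameter, 120 mm high, loose, standing at the far left. Origin at the centre of the underside. Leave alone.
- tip_box: Grey pipette-tip box, 85 x 120 x 52 mm high, loose, at the far right. Origin at the centre of the underside. Leave alone.
- timer: White bench timer, 60 x 75 x 19 mm high, loose, near the robot's right front. Origin at the centre of the underside. Leave alone.

How it is judged:
By the outcome, as a careful person would: the job done as asked, in the order asked, and still so for the second after the job is handed in, with the robot touching nothing.
It also fails if it takes over 66 s, if anything falls off the work surface, if the arm or the gripper's body presses on something with over 40 N, if the wrist force passes 120 N, or if a joint passes its speed limit or range.

### The arm

A 6-joint arm with a two-finger parallel gripper is mounted at the origin on the work surface. World frame = base frame: x ahead of the robot, y to its left, z up, the work surface at z = 0. Lengths are in mm, angles in rad, forces in N, time in s.
With the tool pointing down it reaches from about 275 to 750 mm from the base axis. Payload 10.2 kg.
Tool frame: the origin (TCP) lies midway between the tips of the shut fingers; the grasp point (between the pads) lies 19 mm behind it; z points along the fingers, y is the line along which they close (so a half turn about z gives the same grasp; the last joint's range is limited). The gripper opens to 85 mm and grips with 20 to 120 N. Pads are 22 mm wide; open, the fingers measure 114 mm over their backs; the gripper's body (76 mm by 85 mm) begins 54 mm behind the grasp point. The pads swing forward as they close: fully open they stand 13 mm farther back than shut.
Start: joints at [1.113, 0.313, 1.498, -0, 1.331, -0.223], TCP at [122.153, 510.597, 231.294] pointing down, gripper open.
Joint ranges: [-2.94, 2.94], [-0.97, 2.17], [0.19, 2.56], [-1.23, 4.37], [0.02, 3.11], [-2.88, 2.88]. Speed limits (rad/s): [2.39, 2.39, 3.01, 3.14, 3.14, 3.14].

### API

Orientations are given as a unit quaternion [w, x, y, z].
In Python, from rig import ctrl gives the robot as it stands.
- The arm moves only by the tool send_rows, never from a script. Its argument "targets" is a list of rows, each a list of 7 numbers: the closure, from -1 (fully open) to 1 (shut), so that 0 is half open, then the shift along the tool's x, y, z in m, then the turn, a rotation vector about the tool's x, y, z in rad. In form: [[claw, dx, dy, dz, ax, ay, az], ...]. A call has exactly 10 rows; each row shifts and turns the commanded pose from where the row before left it, along the tool's axes as they then stand; what a row does not reach is not made up. A row lasts 1/8 s, in which the tool goes at most 62.5 mm and 10.7 degrees, less where a joint would pass 70% of its speed; a pose out of reach is approached as far as the arm can. A call with a gripper value outside its range is refused whole. The fingers move at their own pace and stop on an object; "squeeze" is the grip in N (left out, the last holds). Time passes only in rows, so rows that do not move let the fingers close, or fill a call up. It gives the time, the measured TCP pose, the force, the opening and the grip force at its end, in the units of the state.
- ctrl.sense(): the state, without advancing time (a new reading comes with each control period).
- ctrl.capture(name): name is "side" or "top"; returns a dict with "img" (400x640x3 uint8, red, green, blue), "camera_matrix" (3x3 intrinsics, pixels), "R" (3x3) and "t" (3): a world point X has camera coordinates R X + t. Camera axes: x right, y down, z forward; pixel columns grow to the right and rows downward; lengths in mm; the calibration is good to about 2 mm. A picture is of the moment at which its call begins. There is no depth.
- ctrl.finish_job(): hands the job in; it is judged then, once.
Trained networks look in a picture, given as the dict that the camera call returned (one of the last four; its "shot" number tells which), for a name from the list of things; names that differ only in an ending like _2 or _b are one class to them, and where a whole thing is asked for, a point or a joint stands for the part that bears it (a point fixed in the world has none). Each returns a list of dicts, best first, with "score" (0 to 1); they miss things now and then, are a little off and sometimes report something else, mostly with a low value. They report only what shows in the picture. A call takes as long as a camera call.
- ctrl.boxes_of(query, picture): "extent" ([left, top, width, height] in pixels, round what is visible of it).
- ctrl.landmark_of(query, picture): "point" ([column, row] in pixels: a listed point, or the origin of a listed thing).
The state is a dict: "time_s": time; "joints": joint angles; "dq": joint speeds; "tau": joint torques, N m; "eef_pos": TCP position; "ee_rot": TCP orientation; "force": force on the tool from outside, world axes, zero at the start; "wrist_torque": the same for the moment, N m; "grip_width": opening from 0.0 (shut) to 1.0 (fully open); "grip_force": force on a finger pad.
Only numpy, scipy, OpenCV 4.12 (cv2) and the standard library are available. Lean on these libraries where they do the work, as an engineer would, in place of code of your own. Each camera call takes 0.05 s, during which the arm holds its last target. There are 200 camera calls.

## Working session

There is one attempt and no reset: what is moved stays moved. The work goes in short steps, Python scripts to look and compute and a tool call to move; the robot and the scene stay as the last step left them, time stands still between calls to the robot, and variables do not carry over. Pictures are saved under pics/ and viewed, at most 10 in all, crops included, and the job is handed in when it is done.

Besides the shell and the picture viewer there is one more tool, called after "Call:" as name(argument=value, ...), one argument or row to a line, values as JSON. send_rows: Moves the arm, as the interface text tells. Its arguments: {"type":"object","properties":{"targets":{"type":"array"},"squeeze":{"type":"number"}},"required":["targets"]}

```bash
mkdir -p pics; ls
cat > h.py <<'E'
from rig import ctrl
import numpy as np, cv2
def shots(): return {n: ctrl.capture(n) for n in ("top","side")}
def ray(p,px):
    K,R,t=[np.array(p[k],float) for k in("camera_matrix","R","t")]
    d=R.T@np.linalg.inv(K)@np.array([px[0],px[1],1.]); return -R.T@t,d/np.linalg.norm(d)
def atz(p,px,z):
    o,d=ray(p,px); return o+d*(z-o[2])/d[2]
def tri(P):
    A=np.zeros((3,3));b=np.zeros(3)
    for p,px in P:
        o,d=ray(p,px);M=np.eye(3)-np.outer(d,d);A+=M;b+=M@o
    X=np.linalg.solve(A,b); 
    return X,[proj(p,X)-np.array(px) for p,px in P]
def proj(p,X):
    K,R,t=[np.array(p[k],float) for k in("camera_matrix","R","t")]
    c=K@(R@np.array(X,float)+t); return c[:2]/c[2]
def save(p,f): cv2.imwrite("pics/"+f,cv2.cvtColor(p["img"],cv2.COLOR_RGB2BGR))
E
python3 - <<'E'
from h import *
np.set_printoptions(precision=1,suppress=True)
s=shots()
for n in s: save(s[n],n+"0.png")
for q in("stage","corner","hinge","clip_knob","carrier","carrier_fin","dish_carrier"):
    pts=[]
    for n in s:
        r=ctrl.landmark_of(q,s[n])
        print(q,n,[(np.round(a["point"]),round(a["score"],2)) for a in r[:2]])
        if r: pts.append((s[n],r[0]["point"]))
    if len(pts)==2:
        X,e=tri(pts);print("  tri",X,np.array(e).ravel())
print(ctrl.sense())
for n in s: print(n, -np.array(s[n]["R"]).T@np.array(s[n]["t"]))
E
```

```text
pics
stage top [(array([299., 182.]), 0.89)]
stage side [(array([297., 214.]), 0.88)]
  tri [619.9  20.8  12.3] [-0.2 -1.3  1.   0.2]
corner top [(array([291., 142.]), 0.63)]
corner side [(array([267., 207.]), 0.85)]
  tri [699.7  38.9  34.9] [ 0.1  0.4 -0.3 -0.1]
hinge top [(array([304., 129.]), 0.97)]
hinge side [(array([258., 188.]), 0.58)]
  tri [727.3  12.1  66.9] [-0.5 -3.3  2.5  0.8]
clip_knob top [(array([304., 168.]), 0.67)]
clip_knob side [(array([288., 195.]), 0.77)]
  tri [640.7  11.6  70.2] [-0.5 -3.2  2.5  0.6]
carrier top [(array([176., 218.]), 0.78)]
carrier side [(array([287., 311.]), 0.8)]
  tri [540.5 289.7   2.5] [-0.6 -3.1  3.1  0.6]
carrier_fin top [(array([171., 239.]), 0.93)]
carrier_fin side [(array([316., 312.]), 0.69)]
  tri [483.3 285.8  27.5] [ 0.3  1.7 -1.7 -0.3]
dish_carrier top [(array([443., 247.]), 0.65)]
dish_carrier side [(array([378., 152.]), 0.59)]
  tri [ 477.5 -302.5    2.7] [ 0.   0.1 -0.1 -0. ]
{'time_s': 0.8, 'joints': array([ 1.1,  0.3,  1.5,  0. ,  1.3, -0.2]), 'dq': array([ 0., -0.,  0., -0.,  0., -0.]), 'tau': array([ -0. , -41.2, -26. ,  -0. ,   0. ,  -0. ]), 'eef_pos': array([122.2, 510.6, 231.3]), 'ee_rot': array([0. , 0.1, 1. , 0. ]), 'force': array([0.2, 0.4, 0. ]), 'wrist_torque': array([-0.,  0., -0.]), 'grip_force': 0.0, 'grip_width': 1.0004547806938664}
top [453.6  11.6 821.3]
side [309.6 747.  909.9]
```

View pics/top0.png

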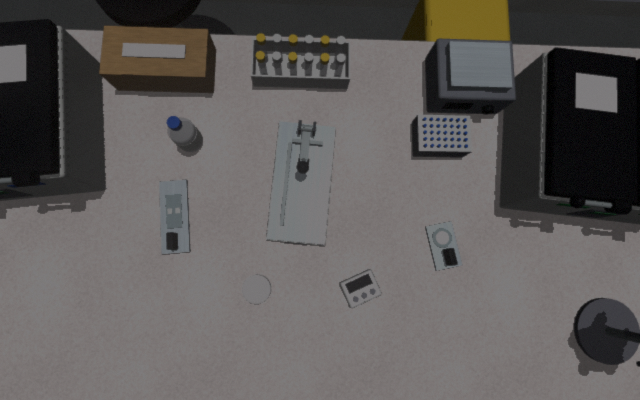

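View pics/side0.png

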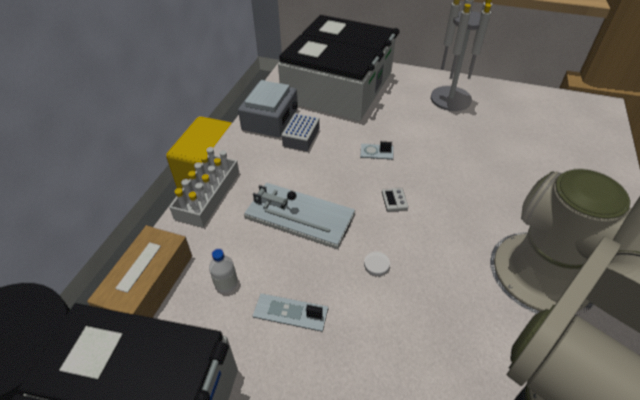

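The top view shows the stage at about (302,183), turned slightly, with the fence on its left, the clip at the top and the knob at (303,167). The long carrier is at (174,217) with its fin towards the robot at (172,241). The dish carrier is on the right at (443,246). All of this agrees with the networks. Next I fit the box outlines to get accurate poses.

```bash
cat >> h.py <<'E'
from scipy.optimize import minimize
def pts3(pose,pts,z0=0):
    x,y,a=pose; c,s=np.cos(a),np.sin(a)
    return [[x+c*p[0]-s*p[1],y+s*p[0]+c*p[1],z0+p[2]] for p in pts]
def box(L,W,H): return [(i*L/2,j*W/2,k*H) for i in(-1,1) for j in(-1,1) for k in(0,1)]
def mask(p):
    im=cv2.GaussianBlur(p["img"],(3,3),0).astype(int); d=im[...,2]-im[...,0]; return d
def sil(p,P,S=4):
    q=np.array([proj(p,X) for X in P]); h=cv2.convexHull(((q+.5)*S*16).astype(np.int32))
    m=np.zeros((400*S,640*S),np.uint8); cv2.fillConvexPoly(m,h,255,shift=4)
    return cv2.resize(m,(640,400),interpolation=cv2.INTER_AREA)/255.
def fit(ps,pose0,pts,z0,thr=(-8,4)):
    """IoU fit of convex model silhouette to bluish mask around pose0"""
    data=[]
    for p in ps:
        w=cv2.dilate((sil(p,pts3(pose0,pts,z0))>0).astype(np.uint8),np.ones((17,17)))
        m=np.clip((mask(p)-thr[0])/(thr[1]-thr[0]),0,1)*w; data.append((p,m,w))
    f=lambda v:sum(np.abs(sil(p,pts3((v[0],v[1],v[2]/100),pts,z0))-m)[w>0].sum() for p,m,w in data)
    v0=np.array([pose0[0],pose0[1],pose0[2]*100]);
    r=minimize(f,v0,method="Nelder-Mead",options=dict(initial_simplex=v0+np.vstack([np.zeros(3),np.eye(3)*6]),xatol=.1,fatol=.1))
    return np.array([r.x[0],r.x[1],r.x[2]/100]),r.fun
E
python3 - <<'E'
from h import *
np.set_printoptions(precision=3,suppress=True)
s=shots(); t,sd=s["top"],s["side"]
d=mask(t); print("stage",d[200:230:10,300:320:6].ravel(),"bench",d[300:320:10,180:240:20].ravel(),"carrier",d[190:250:12,163:187:6].ravel())
d2=mask(sd); print("side stage",d2[225:230,300:320:6].ravel(),"bench",d2[330:340:5,400:420:10].ravel())
for nm,p0,b in(("stage",(620,21,-.08),box(270,130,20)),("carrier",(540,290,.03),box(160,60,8)+[(-73,7,42),(-73,-7,42),(-37,7,42),(-37,-7,42)][:0])):
    for ps in([t],[sd],[t,sd]): print(nm,*fit(ps,p0,b,0))
v=[cv2.resize(np.clip(mask(p)*8+128,0,255).astype(np.uint8)[a:b,c:e],None,fx=3,fy=3) for p,a,b,c,e in((t,110,260,150,350),)]
cv2.imwrite("pics/mask.png",v[0])
cv2.imwrite("pics/crop.png",cv2.resize(cv2.cvtColor(t["img"],cv2.COLOR_RGB2BGR)[110:260,150:350],None,fx=4,fy=4,interpolation=cv2.INTER_CUBIC))
E
```

```text
stage [ 3  2 -1 -1  3  2 -1 -1  2  2  0  0] bench [-5 -3 -5 -6 -2 -5] carrier [10 10  9 10 10 10 11 10  9  7  9  9 10 10 10 10 10  0  0 10]
side stage [12  8  5  8 11 11  6  6 12 12  8  5 12 12 10  6 12 12 11  8] bench [-14 -13 -13 -13]
stage [616.936  14.972  -0.084] 1718.0911764705882
stage [621.775  10.292  -0.076] 375.93235294117653
stage [618.462  14.481  -0.083] 2151.541176470588
carrier [537.529 292.24    0.1  ] 572.3166666666666
carrier [539.789 290.367   0.109] 105.52352941176471
carrier [539.11  291.528   0.096] 734.2696078431372
```

View pics/crop.png

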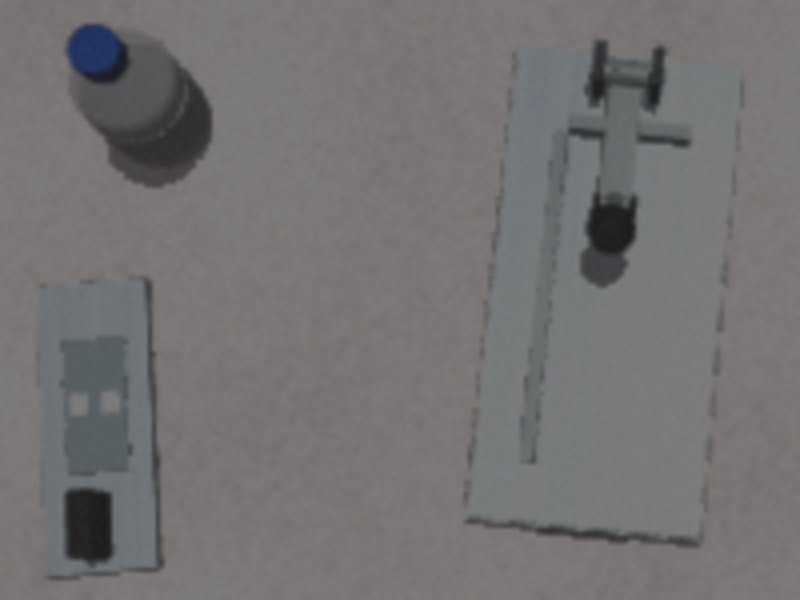

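The crop shows the stage's top face with corners at (516,48), (742,72), (700,543) and (467,520). The carrier's corners are at (38,285), (148,279), (160,568) and (47,577). I refine both poses from these and take a side crop.

Run:
```python
from h import *
from scipy.optimize import least_squares
np.set_printoptions(precision=3,suppress=True)
s=shots(); t,sd=s["top"],s["side"]
def cf(p,c,L,W,H):
    q=[np.array(u) for u in c]
    P=np.array([atz(p,u,H)[:2] for u in q])
    M=np.array([(L/2,W/2),(L/2,-W/2),(-L/2,-W/2),(-L/2,W/2)])
    f=lambda v:(np.array(pts3(v,[(*m,0) for m in M]))[:,:2]-P).ravel()
    r=least_squares(f,[*P.mean(0),0]); return r.x,r.fun
u=lambda a:[(150+x/4-.375,110+y/4-.375) for x,y in a]
print("stage",*cf(t,u([(516,48),(742,72),(700,543),(467,520)]),270,130,20))
print("carr",*cf(t,u([(38,285),(148,279),(160,568),(47,577)]),160,60,8))
# threshold masks for carrier
for n,p,c,th in(("top",t,(174,217),3),("side",sd,(287,311),0)):
    m=(mask(p)>th).astype(np.uint8); m=cv2.morphologyEx(m,cv2.MORPH_OPEN,np.ones((3,3)))
    k,l,st,_=cv2.connectedComponentsWithStats(m); i=l[c[1]-8:c[1]+8,c[0]-8:c[0]+8]; i=np.bincount(i[i>0]).argmax()
    print(n,st[i],cv2.minAreaRect(np.argwhere(l==i)[:,::-1].astype(np.float32)))
im=cv2.cvtColor(sd["img"],cv2.COLOR_RGB2BGR)[180:340,220:380]
im=cv2.resize(im,None,fx=3.75,fy=3.75,interpolation=cv2.INTER_CUBIC)
cv2.imwrite("pics/side1.png",cv2.convertScaleAbs(im,alpha=1.2))
```

```text
stage [614.692  14.516  -0.08 ] [ 1.937  0.697  2.535 -1.428 -2.012 -1.717 -2.46   2.449]
carr [537.222 290.272   0.096] [-0.447 -0.099  0.84  -0.16  -0.041  0.088 -0.352  0.171]
top [ 160  180   30   74 1768] ((173.81109619140625, 216.4661865234375), (72.60366821289062, 27.725942611694336), 87.61405944824219)
side [ 253  294   75   37 1712] ((290.0577392578125, 311.7115478515625), (71.77851104736328, 25.298982620239258), 11.30993366241455)
```

View pics/side1.png

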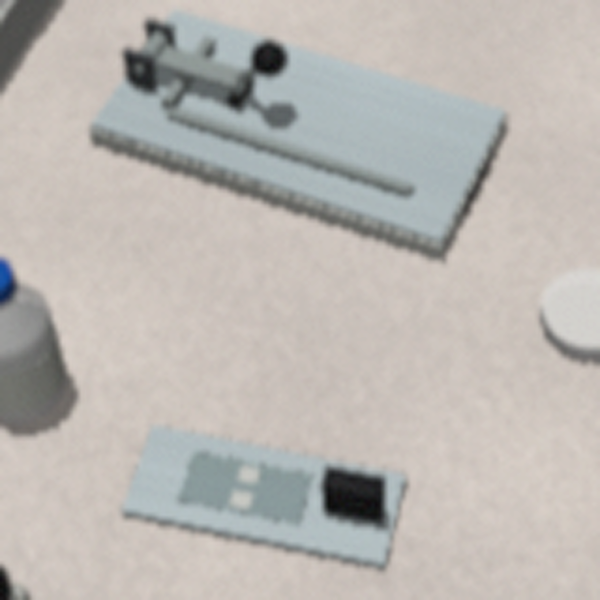

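The side crop shows the carrier lying flat with its fin towards the robot, and the stage with its clip down. The carrier is at about (538.5,290.5), yaw 0.10. The stage is at about (619,12.5), yaw -0.08, which agrees with the knob found at (640,11,70).

```bash
cat >> h.py <<'E'
from scipy.spatial.transform import Rotation as Ro
ST=(619,12.5,-.079)
def st(x,y,z,S=ST): return pts3(S,[(x,y,z)])[0]
def knob(a,S=ST,r=100):
    b=np.arctan2(30,95)+a; return np.array(st(115-r*np.cos(b),0,42+r*np.sin(b),S))
def where(S=ST):
    s=ctrl.sense(); q=s["ee_rot"]; R=Ro.from_quat([*q[1:],q[0]]).as_matrix()
    yaw=np.arctan2(-R[0,1],R[1,1]); d=s["eef_pos"]-np.array([S[0],S[1],0]); c,n=np.cos(S[2]),np.sin(S[2])
    print("t",round(s["time_s"],2),"tcp",s["eef_pos"].round(1),"yaw",round(yaw,3),"tilt",R[:,2].round(3),"stage xyz",np.round([c*d[0]+n*d[1],-n*d[0]+c*d[1],d[2]],1),"F",s["force"].round(1),"w",round(s["grip_width"],3),"gf",round(s["grip_force"],1))
    return s["eef_pos"],R,yaw
def go(X,yaw=None):
    p,R,y=where(); turn=0 if yaw is None else yaw-y
    tx=Ro.from_rotvec([0,0,turn]).as_matrix()@R
    print("rotate tool z by",round(-turn,3),"then tool shift mm",(tx.T@(np.array(X)-p)).round(1))
E
python3 - <<'E'
from h import *
k=knob(0); print(k); go(k+[0,0,80],ST[2])
E
```

```text
[638.58047333  10.94991657  72.11313679]
t 1.0 tcp [122.1 510.6 231.3] yaw -0.235 tilt [-0. -0. -1.] stage xyz [-534.6  457.3  231.3] F [-0.8 -0.2  0. ] w 1.003 gf 0.0
rotate tool z by -0.156 then tool shift mm [-554.3 -457.3   79.2]
```

Call:
send_rows(
  targets=[
    [0.0, 0, 0, 0, 0, 0, -0.156],
    [0.0, -0.045, -0.037, 0, 0, 0, 0],
    [0.0, -0.045, -0.037, 0, 0, 0, 0],
    [0.0, -0.045, -0.037, 0, 0, 0, 0],
    [0.0, -0.045, -0.037, 0, 0, 0, 0],
    [0.0, -0.045, -0.037, 0, 0, 0, 0],
    [0.0, -0.045, -0.037, 0, 0, 0, 0],
    [0.0, -0.045, -0.037, 0, 0, 0, 0],
    [0.0, -0.045, -0.037, 0, 0, 0, 0],
    [0.0, -0.045, -0.037, 0, 0, 0, 0],
  ],
  squeeze=40,
)

```text
time_s: 2.25
eef_pos: [500.9, 145.2, 231.4]
ee_rot: [0.0, 0.039, 0.999, 0.0]
force: [0.0, 1.6, -0.5]
grip_width: 0.5
grip_force: 0.0
```

Run:
```python
from h import *
go(knob(0)+[0,0,60],ST[2])
```

```text
t 2.25 tcp [500.9 145.2 231.4] yaw -0.079 tilt [ 0.  0. -1.] stage xyz [-128.2  122.9  231.4] F [ 0.   1.6 -0.5] w 0.5 gf 0.0
rotate tool z by -0.0 then tool shift mm [-147.8 -123.    99.4]
```

Call:
send_rows(
  targets=[
    [-0.3, -0.0374, -0.031, 0.01, 0, 0, 0],
    [-0.3, -0.0374, -0.031, 0.01, 0, 0, 0],
    [-0.3, -0.0374, -0.031, 0.01, 0, 0, 0],
    [-0.3, -0.0374, -0.031, 0.01, 0, 0, 0],
    [-0.3, 0, 0, 0.035, 0, 0, 0],
    [-0.3, 0, 0, 0.035, 0, 0, 0],
    [-0.3, 0, 0, 0, 0, 0, 0],
    [-0.3, 0, 0, 0, 0, 0, 0],
    [-0.3, 0, 0, 0, 0, 0, 0],
    [-0.3, 0, 0, 0, 0, 0, 0],
  ],
)

```text
time_s: 3.5
eef_pos: [639.4, 11.4, 122.4]
ee_rot: [0.001, 0.039, 0.999, -0.0]
force: [-0.1, -0.0, -0.1]
grip_width: 0.649
grip_force: 0.0
```

Run:
```python
from h import *
go(knob(0)+[0,0,-17],ST[2])
s=shots()
a=[cv2.resize(cv2.cvtColor(s[n]["img"],cv2.COLOR_RGB2BGR)[y:y+100,x:x+100],None,fx=4,fy=4,interpolation=cv2.INTER_CUBIC) for n,x,y in(("top",250,110),("side",230,140))]
cv2.imwrite("pics/near.png",cv2.convertScaleAbs(np.hstack(a),alpha=1.4))
for n in s: print(n,"tcp px",proj(s[n],ctrl.sense()["eef_pos"]),"knob pred",proj(s[n],knob(0)))
```

```text
t 3.5 tcp [639.4  11.4 122.4] yaw -0.079 tilt [ 0.002 -0.    -1.   ] stage xyz [ 20.4   0.5 122.4] F [-0.1 -0.  -0.1] w 0.649 gf 0.0
rotate tool z by 0.0 then tool shift mm [ 0.9 -0.5 67.3]
top tcp px [303.1776219  159.45990474] knob pred [303.2650868  165.96390233]
side tcp px [290.34222207 181.30964839] knob pred [291.70405301 194.94295167]
```

View pics/near.png

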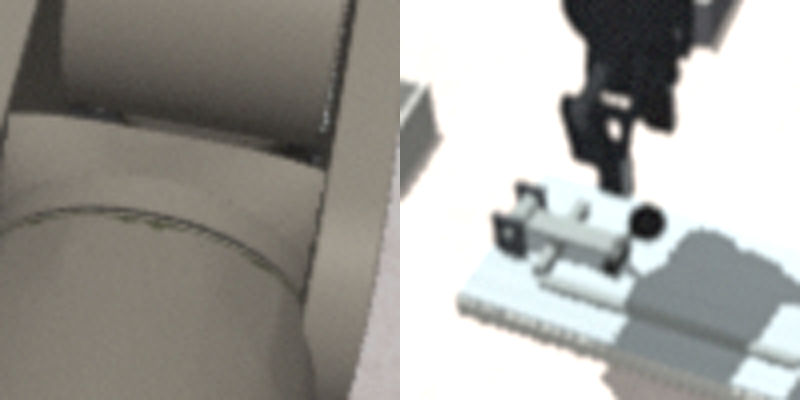

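The side half shows the knob at (291.7,195.1), against a predicted (291.7,194.9), with the open fingers directly above it. I go down and grip.

Call:
send_rows(
  targets=[
    [-0.3, 0.001, 0, 0.02, 0, 0, 0],
    [-0.3, 0, 0, 0.02, 0, 0, 0],
    [-0.3, 0, 0, 0.016, 0, 0, 0],
    [-0.3, 0, 0, 0.011, 0, 0, 0],
    [0.2, 0, 0, 0, 0, 0, 0],
    [0.4, 0, 0, 0, 0, 0, 0],
    [0.6, 0, 0, 0, 0, 0, 0],
    [0.7, 0, 0, 0, 0, 0, 0],
    [0.7, 0, 0, 0, 0, 0, 0],
    [0.7, 0, 0, 0, 0, 0, 0],
  ],
  squeeze=30,
)

```text
time_s: 4.85
eef_pos: [638.4, 11.8, 54.9]
ee_rot: [0.001, 0.039, 0.999, 0.0]
force: [0.2, 5.3, 5.7]
grip_width: 0.283
grip_force: 29.6
```

Run:
```python
from h import *
where()
for a in (0,.15,.3,.45,.6,.75):
    b=np.arctan2(30,95)+a; print(a,115-100*np.cos(b),42+100*np.sin(b))
```

```text
t 4.85 tcp [638.4  11.8  54.9] yaw -0.079 tilt [ 0.001  0.    -1.   ] stage xyz [19.4  0.8 54.9] F [0.2 5.3 5.7] w 0.283 gf 29.6
0 19.641733486585835 72.11313679370974
0.15 25.21255495479309 86.02515999123624
0.3 32.799808868469356 98.94847300797302
0.45 42.23310186186241 110.59284609457393
0.6 53.30058251131364 120.69677173529283
0.75 65.75369906150898 129.03333754301036
```

Call:
send_rows(
  targets=[
    [0.7, -0.0025, 0.001, -0.0071, 0, 0, 0],
    [0.7, -0.003, 0, -0.0068, 0, 0, 0],
    [0.7, -0.0036, 0, -0.0066, 0, 0, 0],
    [0.7, -0.004, 0, -0.0063, 0, 0, 0],
    [0.7, -0.0045, 0, -0.006, 0, 0, 0],
    [0.7, -0.0049, 0, -0.0056, 0, 0, 0],
    [0.7, -0.0054, 0, -0.0053, 0, 0, 0],
    [0.7, -0.0057, 0, -0.0048, 0, 0, 0],
    [0.7, -0.0061, 0, -0.0044, 0, 0, 0],
    [0.7, 0, 0, 0, 0, 0, 0],
  ],
)

```text
time_s: 6.1
eef_pos: [678.6, 8.9, 107.9]
ee_rot: [0.001, 0.039, 0.999, -0.0]
force: [-0.4, -4.7, 0.0]
grip_width: 0.277
grip_force: 29.9
```

Run:
```python
from h import *
where()
```

```text
t 6.1 tcp [678.6   8.9 107.9] yaw -0.079 tilt [ 0.001 -0.001 -1.   ] stage xyz [ 59.7   1.1 107.9] F [-0.4 -4.7  0. ] w 0.277 gf 29.9
```

Call:
send_rows(
  targets=[
    [0.4, 0, 0, 0, 0, 0, 0],
    [0.0, 0, 0, 0, 0, 0, 0],
    [-0.3, 0, 0, 0, 0, 0, 0],
    [-0.3, 0, 0, 0, 0, 0, 0],
    [-0.3, 0, 0, -0.02, 0, 0, 0],
    [-0.3, 0, 0, -0.04, 0, 0, 0],
    [-0.3, 0.02, 0, -0.04, 0, 0, 0],
    [-0.3, 0.04, 0, 0, 0, 0, 0],
    [-0.3, 0.04, 0, 0, 0, 0, 0],
    [-0.3, 0, 0, 0, 0, 0, -0.177],
  ],
)

```text
time_s: 7.35
eef_pos: [575.9, 17.8, 207.6]
ee_rot: [-0.0, -0.051, 0.999, 0.0]
force: [0.6, 0.7, 0.2]
grip_width: 0.646
grip_force: 0.0
```

Run:
```python
from h import *
sd=ctrl.capture("side")
r=ctrl.landmark_of("clip_knob",sd); print(r[:2]); print("pred .75",proj(sd,knob(.75)),"pred 0",proj(sd,knob(0)))
go([483.5,285.3,60],.098)
```

```text
[{'point': [273.9, 171.9], 'score': 0.5}]
pred .75 [274.01917362 174.35042221] pred 0 [291.70405301 194.94295167]
t 7.45 tcp [577.8  17.4 207.7] yaw 0.1 tilt [ 0.001  0.    -1.   ] stage xyz [-41.5   1.6 207.7] F [-0.  -1.  -0.7] w 0.65 gf 0.0
rotate tool z by 0.002 then tool shift mm [ 67.7 275.8 147.6]
```

Call:
send_rows(
  targets=[
    [-0.3, 0.0097, 0.0394, 0.014, 0, 0, 0],
    [-0.3, 0.0097, 0.0394, 0.014, 0, 0, 0],
    [-0.3, 0.0097, 0.0394, 0.014, 0, 0, 0],
    [-0.3, 0.0097, 0.0394, 0.014, 0, 0, 0],
    [-0.3, 0.0097, 0.0394, 0.014, 0, 0, 0],
    [-0.3, 0.0097, 0.0394, 0.014, 0, 0, 0],
    [-0.3, 0.0095, 0.0394, 0.014, 0, 0, 0],
    [-0.3, 0, 0, 0.025, 0, 0, 0],
    [-0.3, 0, 0, 0.02, 0, 0, 0],
    [-0.3, 0, 0, 0, 0, 0, 0],
  ],
)

```text
time_s: 8.7
eef_pos: [483.1, 285.0, 63.0]
ee_rot: [-0.001, -0.048, 0.999, -0.0]
force: [-0.4, -0.8, 0.1]
grip_width: 0.65
grip_force: 0.0
```

Run:
```python
from h import *
go([483.5,285.3,15],.098)
s=shots()
for n in s:
    r=ctrl.landmark_of("carrier_fin",s[n]); print(n,r[:1],"pred",proj(s[n],[483.5,285.3,25]))
```

```text
t 8.7 tcp [483.1 285.   63. ] yaw 0.095 tilt [-0.003 -0.001 -1.   ] stage xyz [-156.9  260.9   63. ] F [-0.4 -0.8  0.1] w 0.65 gf 0.0
rotate tool z by -0.003 then tool shift mm [-0.5  0.3 48. ]
top [{'point': [171.7, 244.4], 'score': 0.56}] pred [172.22350551 240.39826148]
side [{'point': [314.5, 309.5], 'score': 0.87}] pred [314.37068074 311.62988361]
```

Call:
send_rows(
  targets=[
    [-0.3, 0, 0, 0.016, 0, 0, 0],
    [-0.3, 0, 0, 0.016, 0, 0, 0],
    [-0.3, 0, 0, 0.012, 0, 0, 0],
    [-0.3, 0, 0, 0.004, 0, 0, 0],
    [0.2, 0, 0, 0, 0, 0, 0],
    [0.5, 0, 0, 0, 0, 0, 0],
    [0.8, 0, 0, 0, 0, 0, 0],
    [1.0, 0, 0, 0, 0, 0, 0],
    [1.0, 0, 0, 0, 0, 0, 0],
    [1.0, 0, 0, 0, 0, 0, 0],
  ],
  squeeze=60,
)

```text
time_s: 10.15
eef_pos: [483.9, 285.2, 16.8]
ee_rot: [0.001, -0.049, 0.999, 0.0]
force: [-0.7, 0.6, 5.6]
grip_width: 0.151
grip_force: 59.3
```

Run:
```python
from h import *
where()
```

```text
t 10.15 tcp [483.9 285.2  16.8] yaw 0.098 tilt [ 0.001  0.    -1.   ] stage xyz [-156.1  261.1   16.8] F [-0.7  0.6  5.6] w 0.151 gf 59.3
```

Run:
```python
from h import *
go(st(-115,-8,60),ST[2])
s=shots()
for n in s: print(n,ctrl.landmark_of("bottle",s[n])[:1])
p=[(s[n],ctrl.landmark_of("bottle",s[n])[0]["point"]) for n in s]; print(tri(p))
```

```text
t 10.15 tcp [483.9 285.2  16.8] yaw 0.098 tilt [ 0.001  0.    -1.   ] stage xyz [-156.1  261.1   16.8] F [-0.7  0.6  5.6] w 0.151 gf 59.3
rotate tool z by 0.177 then tool shift mm [ -41.2 -269.1  -43.2]
top [{'point': [191.1, 140.2], 'score': 0.91}]
side [{'point': [224.4, 280.4], 'score': 0.63}]
(array([712.52303784, 264.79162321,   6.69251747]), [array([-0.2924411 , -1.48120549]), array([1.34478024, 0.43692538])])
```

Call:
send_rows(
  targets=[
    [1.0, 0, 0, -0.01, 0, 0, 0],
    [1.0, 0, 0, -0.02, 0, 0, 0],
    [1.0, 0, 0, -0.025, 0, 0, 0],
    [1.0, 0, 0, -0.025, 0, 0, 0],
    [1.0, 0, 0, -0.01, 0, 0, 0],
    [1.0, 0.003, -0.02, 0, 0, 0, 0],
    [1.0, 0.003, -0.03, 0, 0, 0, 0],
    [1.0, 0, 0, 0, 0, 0, 0.09],
    [1.0, 0, 0, 0, 0, 0, 0.087],
    [1.0, 0, 0, 0, 0, 0, 0],
  ],
)

```text
time_s: 11.7
eef_pos: [482.0, 233.7, 105.3]
ee_rot: [-0.001, 0.039, 0.999, -0.0]
force: [0.6, 0.1, -2.1]
grip_width: 0.149
grip_force: 58.7
```

Run:
```python
from h import *
go(st(-115,-8,60),ST[2])
```

```text
t 11.7 tcp [482.  233.7 105.3] yaw -0.079 tilt [-0.002 -0.001 -1.   ] stage xyz [-154.   209.7  105.3] F [ 0.6  0.1 -2.1] w 0.149 gf 58.7
rotate tool z by 0.0 then tool shift mm [ -39.1 -217.6   45.4]
```

Call:
send_rows(
  targets=[
    [1.0, -0.0065, -0.03, 0, 0, 0, 0],
    [1.0, -0.0065, -0.04, 0, 0, 0, 0],
    [1.0, -0.0065, -0.04, 0, 0, 0, 0],
    [1.0, -0.0065, -0.04, 0, 0, 0, 0],
    [1.0, -0.0065, -0.04, 0, 0, 0, 0],
    [1.0, -0.0065, -0.0276, 0, 0, 0, 0],
    [1.0, 0, 0, 0.02, 0, 0, 0],
    [1.0, 0, 0, 0.025, 0, 0, 0],
    [1.0, 0, 0, 0, 0, 0, 0],
    [1.0, 0, 0, 0, 0, 0, 0],
  ],
)

```text
time_s: 12.95
eef_pos: [504.5, 14.5, 61.8]
ee_rot: [0.0, 0.039, 0.999, -0.0]
force: [-0.5, -0.3, -2.2]
grip_width: 0.151
grip_force: 58.8
```

Run:
```python
from h import *
go(st(-115,-8,42),ST[2])
s=shots()
a=[cv2.resize(cv2.cvtColor(s[n]["img"],cv2.COLOR_RGB2BGR)[y:y+110,x:x+130],None,fx=f,fy=f,interpolation=cv2.INTER_CUBIC) for n,x,y,f in(("side",230,150,6),)]
cv2.imwrite("pics/ins.png",cv2.convertScaleAbs(a[0],alpha=1.2)[:600,:800])
```

```text
t 12.95 tcp [504.5  14.5  61.8] yaw -0.078 tilt [ 0.001 -0.    -1.   ] stage xyz [-114.3   -7.    61.8] F [-0.5 -0.3 -2.2] w 0.151 gf 58.8
rotate tool z by 0.001 then tool shift mm [ 0.7 -1.  19.8]
```

View pics/ins.png

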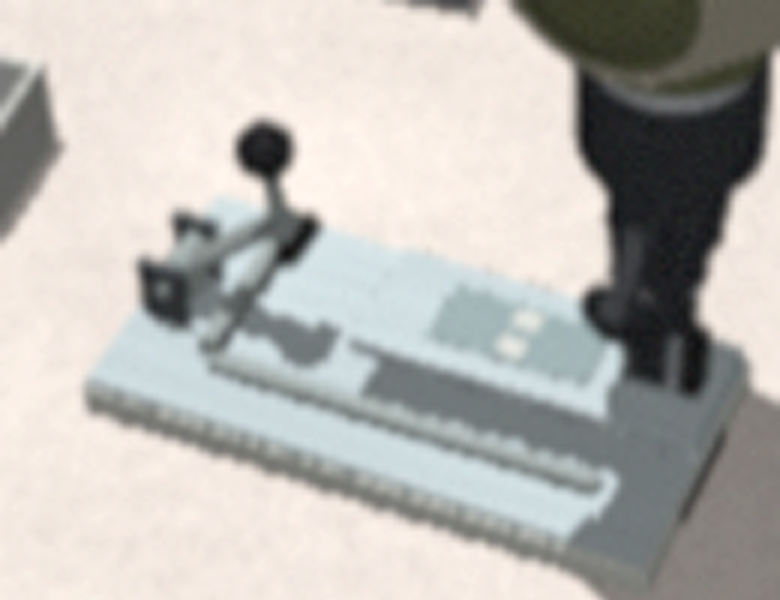

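The side view shows the clip fully up (knob at about (265,150) in the crop). The carrier hovers over the stage, parallel to the fence and to its right, with the fin at the front. I lower it and slide it in.

Call:
send_rows(
  targets=[
    [1.0, 0, 0, 0.012, 0, 0, 0],
    [1.0, 0, 0, 0.008, 0, 0, 0],
    [1.0, 0, 0, 0.002, 0, 0, 0],
    [1.0, -0.01, 0, 0, 0, 0, 0],
    [1.0, -0.012, 0, 0, 0, 0, 0],
    [1.0, -0.012, 0, 0, 0, 0, 0],
    [1.0, -0.012, 0, 0, 0, 0, 0],
    [1.0, -0.008, 0, 0, 0, 0, 0],
    [1.0, -0.003, 0, 0, 0, 0, 0],
    [1.0, 0, 0, 0, 0, 0, 0],
  ],
)

```text
time_s: 14.3
eef_pos: [561.1, 10.2, 39.1]
ee_rot: [-0.0, 0.039, 0.999, 0.0]
force: [-0.0, 0.7, -1.7]
grip_width: 0.151
grip_force: 58.9
```

Run:
```python
from h import *
where()
```

```text
t 14.3 tcp [561.1  10.2  39.1] yaw -0.079 tilt [-0.  0. -1.] stage xyz [-57.6  -6.9  39.1] F [-0.   0.7 -1.7] w 0.151 gf 58.9
```

Call:
send_rows(
  targets=[
    [1.0, 0, 0, 0.0005, 0, 0, 0],
    [1.0, 0, 0, 0.0005, 0, 0, 0],
    [1.0, 0, 0, 0.0004, 0, 0, 0],
    [1.0, 0, 0, 0.0004, 0, 0, 0],
    [1.0, -0.0005, 0, 0, 0, 0, 0],
    [1.0, -0.001, 0, 0, 0, 0, 0],
    [1.0, -0.001, 0, 0, 0, 0, 0],
    [1.0, -0.001, 0, 0, 0, 0, 0],
    [1.0, -0.001, 0, 0, 0, 0, 0],
    [1.0, 0, 0, 0, 0, 0, 0],
  ],
)

```text
time_s: 15.55
eef_pos: [565.7, 9.8, 37.4]
ee_rot: [0.0, 0.039, 0.999, -0.0]
force: [-0.4, -0.0, -1.6]
grip_width: 0.156
grip_force: 58.9
```

Run:
```python
from h import *
where()
```

```text
t 15.55 tcp [565.7   9.8  37.4] yaw -0.079 tilt [ 0. -0. -1.] stage xyz [-53.   -6.9  37.4] F [-0.4 -0.  -1.6] w 0.156 gf 58.9
```

Call:
send_rows(
  targets=[
    [1.0, 0, 0, 0.0004, 0, 0, 0],
    [1.0, 0, 0, 0.0004, 0, 0, 0],
    [1.0, 0, 0, 0.0003, 0, 0, 0],
    [1.0, -0.0008, 0, 0, 0, 0, 0],
    [1.0, -0.0008, 0, 0, 0, 0, 0],
    [1.0, -0.0007, 0, 0, 0, 0, 0],
    [1.0, -0.0007, 0, 0, 0, 0, 0],
    [1.0, 0, 0, 0, 0, 0, 0],
    [1.0, 0, 0, 0, 0, 0, 0],
    [1.0, 0, 0, 0, 0, 0, 0],
  ],
)

```text
time_s: 16.8
eef_pos: [567.9, 9.7, 36.8]
ee_rot: [-0.001, 0.039, 0.999, -0.0]
force: [-7.6, -0.6, 7.7]
grip_width: 0.148
grip_force: 60.5
```

Run:
```python
from h import *
where()
```

```text
t 16.8 tcp [567.9   9.7  36.8] yaw -0.079 tilt [-0.002  0.    -1.   ] stage xyz [-50.8  -6.8  36.8] F [-7.6 -0.6  7.7] w 0.148 gf 60.5
```

Call:
send_rows(
  targets=[
    [1.0, 0.0005, 0, -0.0005, 0, 0, 0],
    [1.0, 0, 0.0015, 0, 0, 0, 0],
    [1.0, 0, 0.0015, 0, 0, 0, 0],
    [1.0, 0, 0.0012, 0, 0, 0, 0],
    [1.0, 0, 0.0008, 0, 0, 0, 0],
    [1.0, 0, 0.0008, 0, 0, 0, 0],
    [1.0, 0, 0.0005, 0, 0, 0, 0],
    [1.0, 0, 0, 0, 0, 0, 0],
    [1.0, 0, 0, 0, 0, 0, 0],
    [1.0, 0, 0, 0, 0, 0, 0],
  ],
)

```text
time_s: 18.05
eef_pos: [568.4, 15.4, 36.8]
ee_rot: [-0.0, 0.04, 0.999, -0.0]
force: [-4.3, -3.5, 3.6]
grip_width: 0.147
grip_force: 59.6
```

Run:
```python
from h import *
where(); print(ctrl.sense()["wrist_torque"])
```

```text
t 18.05 tcp [568.4  15.4  36.8] yaw -0.079 tilt [-0.001 -0.001 -1.   ] stage xyz [-50.6  -1.1  36.8] F [-4.3 -3.5  3.6] w 0.147 gf 59.6
[-0.67423434  0.66344076 -0.3642678 ]
```

Call:
send_rows(
  targets=[
    [1.0, 0.0003, 0, -0.0004, 0, 0, 0],
    [1.0, 0, 0.0003, 0, 0, 0, 0.002],
    [1.0, 0, 0.0003, 0, 0, 0, 0.002],
    [1.0, 0, 0.0003, 0, 0, 0, 0.002],
    [1.0, 0, 0.0003, 0, 0, 0, 0.002],
    [1.0, 0, 0.0003, 0, 0, 0, 0.002],
    [1.0, 0, 0, 0, 0, 0, 0],
    [1.0, 0, 0, 0, 0, 0, 0],
    [1.0, 0, 0, 0, 0, 0, 0],
    [1.0, 0, 0, 0, 0, 0, 0],
  ],
)

```text
time_s: 19.3
eef_pos: [568.4, 17.4, 37.2]
ee_rot: [0.0, 0.044, 0.999, -0.0]
force: [0.0, 0.1, -0.8]
grip_width: 0.153
grip_force: 58.9
```

Run:
```python
from h import *
where(); print(ctrl.sense()["wrist_torque"])
```

```text
t 19.3 tcp [568.4  17.4  37.2] yaw -0.089 tilt [ 0. -0. -1.] stage xyz [-50.8   0.9  37.2] F [ 0.   0.1 -0.8] w 0.153 gf 58.9
[-0.00470116  0.04260665  0.0027611 ]
```

Call:
send_rows(
  targets=[
    [1.0, 0, 0.0003, 0, 0, 0, 0],
    [1.0, 0, 0.0003, 0, 0, 0, 0],
    [1.0, 0, 0.0003, 0, 0, 0, 0],
    [1.0, 0, 0.0003, 0, 0, 0, 0],
    [1.0, 0, 0, 0, 0, 0, 0],
    [1.0, 0, 0, 0, 0, 0, 0],
    [1.0, 0, 0, 0, 0, 0, 0],
    [1.0, 0, 0, 0, 0, 0, 0],
    [1.0, 0, 0, 0, 0, 0, 0],
    [1.0, 0, 0, 0, 0, 0, 0],
  ],
)

```text
time_s: 20.55
eef_pos: [568.6, 17.8, 37.3]
ee_rot: [0.0, 0.044, 0.999, -0.001]
force: [-1.0, -5.7, -1.3]
grip_width: 0.153
grip_force: 59.0
```

Run:
```python
from h import *
where(); print(ctrl.sense()["wrist_torque"])
```

```text
t 20.55 tcp [568.6  17.8  37.3] yaw -0.089 tilt [-0.    -0.001 -1.   ] stage xyz [-50.7   1.3  37.3] F [-1.  -5.7 -1.3] w 0.153 gf 59.0
[-1.21483871  0.33061334  0.08846665]
```

Call:
send_rows(
  targets=[
    [1.0, 0, 0, 0.0003, 0, 0, -0.001],
    [1.0, 0, 0, 0.0002, 0, 0, -0.001],
    [1.0, -0.0004, 0, 0, 0, 0, 0],
    [1.0, -0.0004, 0, 0, 0, 0, 0],
    [1.0, -0.0003, 0, 0, 0, 0, 0],
    [1.0, 0, 0, 0, 0, 0, 0],
    [1.0, 0, 0, 0, 0, 0, 0],
    [1.0, 0, 0, 0, 0, 0, 0],
    [1.0, 0, 0, 0, 0, 0, 0],
    [1.0, 0, 0, 0, 0, 0, 0],
  ],
)

```text
time_s: 21.8
eef_pos: [568.6, 17.8, 36.9]
ee_rot: [-0.001, 0.043, 0.999, -0.001]
force: [-9.1, -6.1, 5.1]
grip_width: 0.15
grip_force: 60.0
```

Run:
```python
from h import *
where(); print(ctrl.sense()["wrist_torque"])
```

```text
t 21.8 tcp [568.6  17.8  36.9] yaw -0.086 tilt [-0.003 -0.001 -1.   ] stage xyz [-50.7   1.3  36.9] F [-9.1 -6.1  5.1] w 0.15 gf 60.0
[-1.12615973  1.18608734  0.0910888 ]
```

Call:
send_rows(
  targets=[
    [0.7, 0, 0, 0, 0, 0, 0],
    [0.4, 0, 0, 0, 0, 0, 0],
    [0.0, 0, 0, 0, 0, 0, 0],
    [0.0, 0, 0, -0.01, 0, 0, 0],
    [0.0, 0, 0, -0.025, 0, 0, 0],
    [0.3, 0, -0.02, -0.025, 0, 0, 0],
    [0.6, -0.02, -0.03, 0, 0, 0, 0],
    [1.0, -0.02, -0.012, 0, 0, 0, 0],
    [1.0, 0, 0, 0.02, 0, 0, 0],
    [1.0, 0, 0, 0.02, 0, 0, 0],
  ],
  squeeze=30,
)

```text
time_s: 23.05
eef_pos: [604.5, -46.8, 56.9]
ee_rot: [0.001, 0.043, 0.999, -0.0]
force: [-0.8, -0.5, -0.2]
grip_width: -0.001
grip_force: 0.0
```

Run:
```python
from h import *
where()
S=(619,12.5,-.086)
where(S)
```

```text
t 23.05 tcp [604.5 -46.8  56.9] yaw -0.087 tilt [ 0.001 -0.    -1.   ] stage xyz [ -9.8 -60.3  56.9] F [-0.8 -0.5 -0.2] w -0.001 gf 0.0
t 23.05 tcp [604.5 -46.8  56.9] yaw -0.087 tilt [ 0.001 -0.    -1.   ] stage xyz [ -9.3 -60.3  56.9] F [-0.8 -0.5 -0.2] w -0.001 gf 0.0
```

Call:
send_rows(
  targets=[
    [1.0, 0, 0, 0.018, 0, 0, 0],
    [1.0, 0, 0, 0.012, 0, 0, 0],
    [1.0, 0, 0, 0.003, 0, 0, 0],
    [1.0, 0, 0.006, 0, 0, 0, 0],
    [1.0, 0, 0.005, 0, 0, 0, 0],
    [1.0, 0, 0.002, 0, 0, 0, 0],
    [1.0, 0, 0.001, 0, 0, 0, 0],
    [1.0, 0, 0.001, 0, 0, 0, 0],
    [1.0, 0, 0, 0, 0, 0, 0],
    [1.0, 0, 0, 0, 0, 0, 0],
  ],
)

```text
time_s: 24.3
eef_pos: [605.4, -31.8, 23.7]
ee_rot: [-0.0, 0.043, 0.999, 0.0]
force: [0.1, 0.2, -0.6]
grip_width: 0.002
grip_force: 0.0
```

Run:
```python
from h import *
where()
```

```text
t 24.3 tcp [605.4 -31.8  23.7] yaw -0.087 tilt [-0.  0. -1.] stage xyz [-10.1 -45.3  23.7] F [ 0.1  0.2 -0.6] w 0.002 gf 0.0
```

Call:
send_rows(
  targets=[
    [1.0, 0, 0.0006, 0, 0, 0, 0],
    [1.0, 0, 0.0006, 0, 0, 0, 0],
    [1.0, 0, 0.0006, 0, 0, 0, 0],
    [1.0, 0, 0.0006, 0, 0, 0, 0],
    [1.0, 0, 0.0006, 0, 0, 0, 0],
    [1.0, 0, 0, 0, 0, 0, 0],
    [1.0, 0, 0, 0, 0, 0, 0],
    [1.0, 0, 0, 0, 0, 0, 0],
    [1.0, 0, 0, 0, 0, 0, 0],
    [1.0, 0, 0, 0, 0, 0, 0],
  ],
)

```text
time_s: 25.55
eef_pos: [605.7, -28.8, 23.7]
ee_rot: [0.0, 0.043, 0.999, 0.0]
force: [-0.9, 0.7, -0.3]
grip_width: -0.001
grip_force: 0.0
```

Run:
```python
from h import *
where()
```

```text
t 25.55 tcp [605.7 -28.8  23.7] yaw -0.087 tilt [ 0.  0. -1.] stage xyz [-10.  -42.2  23.7] F [-0.9  0.7 -0.3] w -0.001 gf 0.0
```

Call:
send_rows(
  targets=[
    [1.0, 0, 0.0007, 0, 0, 0, 0],
    [1.0, 0, 0.0007, 0, 0, 0, 0],
    [1.0, 0, 0.0007, 0, 0, 0, 0],
    [1.0, 0, 0.0007, 0, 0, 0, 0],
    [1.0, 0, 0.0007, 0, 0, 0, 0],
    [1.0, 0, 0, 0, 0, 0, 0],
    [1.0, 0, 0, 0, 0, 0, 0],
    [1.0, 0, 0, 0, 0, 0, 0],
    [1.0, 0, 0, 0, 0, 0, 0],
    [1.0, 0, 0, 0, 0, 0, 0],
  ],
)

```text
time_s: 26.8
eef_pos: [606.0, -25.3, 23.7]
ee_rot: [0.0, 0.043, 0.999, 0.0]
force: [-0.5, 0.2, 1.3]
grip_width: -0.001
grip_force: 0.0
```

Run:
```python
from h import *
where()
sd=ctrl.capture("side")
im=cv2.cvtColor(sd["img"],cv2.COLOR_RGB2BGR)[150:260,230:360]
cv2.imwrite("pics/push.png",cv2.convertScaleAbs(cv2.resize(im,None,fx=5.4,fy=5.4,interpolation=cv2.INTER_CUBIC),alpha=1.2))
```

```text
t 26.8 tcp [606.  -25.3  23.7] yaw -0.087 tilt [ 0.  0. -1.] stage xyz [-10.  -38.7  23.7] F [-0.5  0.2  1.3] w -0.001 gf 0.0
```

View pics/push.png

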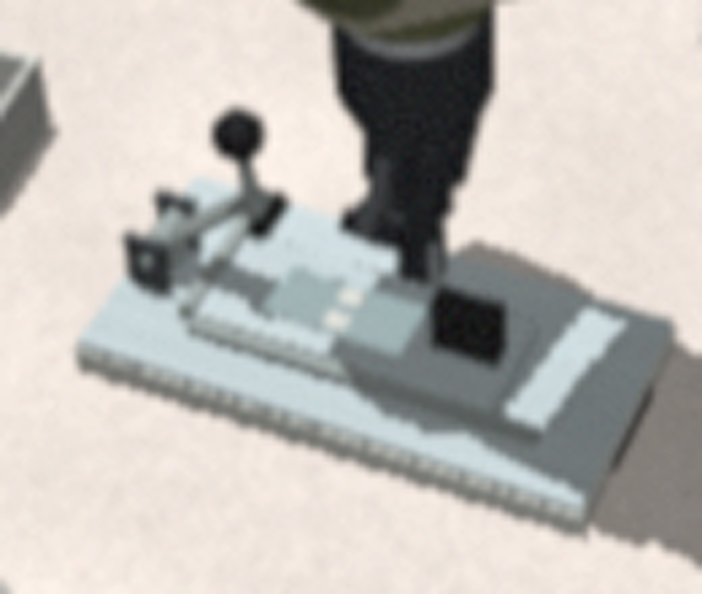

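The carrier now lies along the fence and under the raised clip, fin at the front near (470,325) in the crop, with the fingertips close to its right edge. I continue the gentle push.

Call:
send_rows(
  targets=[
    [1.0, 0, 0.0007, 0, 0, 0, 0],
    [1.0, 0, 0.0007, 0, 0, 0, 0],
    [1.0, 0, 0.0007, 0, 0, 0, 0],
    [1.0, 0, 0.0007, 0, 0, 0, 0],
    [1.0, 0, 0.0006, 0, 0, 0, 0],
    [1.0, 0, 0, 0, 0, 0, 0],
    [1.0, 0, 0, 0, 0, 0, 0],
    [1.0, 0, 0, 0, 0, 0, 0],
    [1.0, 0, 0, 0, 0, 0, 0],
    [1.0, 0, 0, 0, 0, 0, 0],
  ],
)

```text
time_s: 28.1
eef_pos: [606.3, -22.1, 23.7]
ee_rot: [0.0, 0.043, 0.999, -0.0]
force: [-0.1, -2.4, -0.7]
grip_width: 0.004
grip_force: 1.5
```

Run:
```python
from h import *
where()
```

```text
t 28.1 tcp [606.3 -22.1  23.7] yaw -0.087 tilt [ 0. -0. -1.] stage xyz [ -9.9 -35.4  23.7] F [-0.1 -2.4 -0.7] w 0.004 gf 1.5
```

Call:
send_rows(
  targets=[
    [1.0, 0, 0.0004, 0, 0, 0, 0],
    [1.0, 0, 0.0003, 0, 0, 0, 0],
    [1.0, 0, 0, 0, 0, 0, 0],
    [1.0, 0, -0.008, 0, 0, 0, 0],
    [1.0, 0, -0.008, -0.01, 0, 0, 0],
    [1.0, 0.01, 0, -0.03, 0, 0, 0],
    [1.0, 0.02, 0.01, -0.02, 0, 0, 0],
    [1.0, 0.03, 0.021, 0, 0, 0, 0],
    [1.0, 0.03, 0.021, 0, 0, 0, 0],
    [1.0, 0, 0, 0.02, 0, 0, 0],
  ],
)

```text
time_s: 29.35
eef_pos: [519.3, 23.5, 65.4]
ee_rot: [0.001, 0.043, 0.999, 0.0]
force: [0.3, -0.5, 0.4]
grip_width: -0.001
grip_force: 0.0
```

Run:
```python
from h import *
where()
```

```text
t 29.35 tcp [519.3  23.5  65.4] yaw -0.085 tilt [ 0.003  0.    -1.   ] stage xyz [-100.3    3.1   65.4] F [ 0.3 -0.5  0.4] w -0.001 gf 0.0
```

Call:
send_rows(
  targets=[
    [1.0, 0, -0.001, 0.012, 0, 0, 0],
    [1.0, 0, 0, 0.01, 0, 0, 0],
    [1.0, -0.008, 0, 0, 0, 0, 0],
    [1.0, -0.007, 0, 0, 0, 0, 0],
    [1.0, -0.003, 0, 0, 0, 0, 0],
    [1.0, -0.0007, 0, 0, 0, 0, 0],
    [1.0, -0.0007, 0, 0, 0, 0, 0],
    [1.0, -0.0007, 0, 0, 0, 0, 0],
    [1.0, -0.0007, 0, 0, 0, 0, 0],
    [1.0, 0, 0, 0, 0, 0, 0],
  ],
)

```text
time_s: 30.6
eef_pos: [538.2, 19.9, 41.7]
ee_rot: [-0.003, 0.043, 0.999, 0.0]
force: [-13.9, -0.3, 10.2]
grip_width: -0.004
grip_force: 6.9
```

Run:
```python
from h import *
where()
```

```text
t 30.6 tcp [538.2  19.9  41.7] yaw -0.086 tilt [-0.006  0.    -1.   ] stage xyz [-81.2   1.   41.7] F [-13.9  -0.3  10.2] w -0.004 gf 6.9
```

Call:
send_rows(
  targets=[
    [1.0, 0.015, 0, 0, 0, 0, 0],
    [1.0, 0, 0, -0.03, 0, 0, 0],
    [0.3, 0, 0, -0.05, 0, 0, 0],
    [-0.3, -0.022, 0, -0.043, 0, 0, 0],
    [-0.3, -0.04, 0, 0, 0, 0, 0],
    [-0.3, -0.04, 0, 0, 0, 0, 0],
    [-0.3, -0.04, 0, 0, 0, 0, 0],
    [-0.3, -0.02, 0.0007, 0, 0, 0, 0],
    [-0.3, 0, 0, 0, 0, 0, 0],
    [-0.3, 0, 0, 0, 0, 0, 0],
  ],
)

```text
time_s: 31.85
eef_pos: [686.3, 7.8, 164.7]
ee_rot: [-0.0, 0.043, 0.999, 0.0]
force: [-0.3, -0.1, 0.8]
grip_width: 0.653
grip_force: 0.0
```

Run:
```python
from h import *
go([685,7.8,112])
sd=ctrl.capture("side"); save(sd,"up.png")
print(ctrl.landmark_of("clip_knob",sd)[:2])
im=cv2.cvtColor(sd["img"],cv2.COLOR_RGB2BGR)[140:250,230:360]
cv2.imwrite("pics/up2.png",cv2.convertScaleAbs(cv2.resize(im,None,fx=5.4,fy=5.4,interpolation=cv2.INTER_CUBIC),alpha=1.2))
S=(619,12.5,-.087);print("pred",proj(sd,knob(.75)),proj(sd,knob(.75,S)),proj(sd,[685,7.8,129]))
```

```text
t 31.85 tcp [686.3   7.8 164.7] yaw -0.087 tilt [-0.  0. -1.] stage xyz [ 67.5   0.6 164.7] F [-0.3 -0.1  0.8] w 0.653 gf 0.0
rotate tool z by 0 then tool shift mm [ 1.3 -0.1 52.7]
[{'point': [271.2, 173.1], 'score': 0.58}]
pred [274.01917362 174.35042221] [274.1143376  174.21785069] [273.78108391 174.44927709]
```

View pics/up2.png

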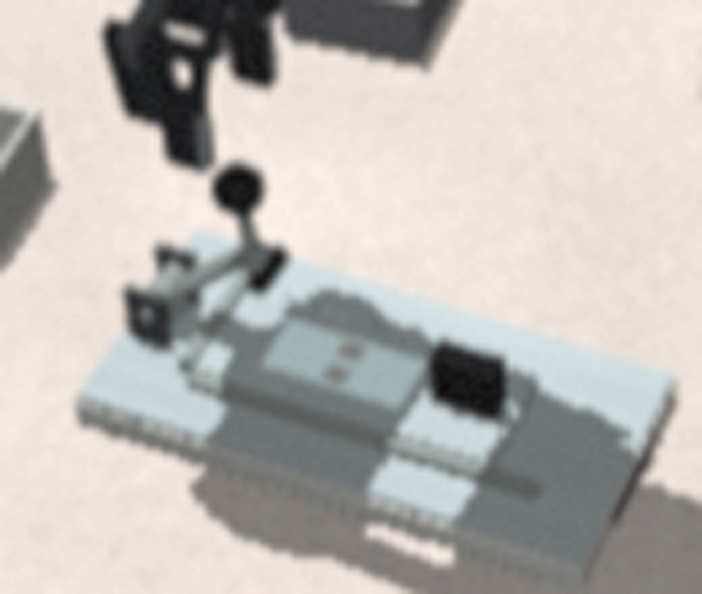

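The knob is at (273.9,174.4), exactly where predicted, and the carrier sits home under the clip with its fin at the front. I go down and grip the knob.

Call:
send_rows(
  targets=[
    [-0.3, 0.0013, 0, 0.015, 0, 0, 0],
    [-0.3, 0, 0, 0.015, 0, 0, 0],
    [-0.3, 0, 0, 0.014, 0, 0, 0],
    [-0.3, 0, 0, 0.0087, 0, 0, 0],
    [-0.2, 0, 0, 0, 0, 0, 0],
    [0.1, 0, 0, 0, 0, 0, 0],
    [0.4, 0, 0, 0, 0, 0, 0],
    [0.7, 0, 0, 0, 0, 0, 0],
    [0.7, 0, 0, 0, 0, 0, 0],
    [0.7, 0, 0, 0, 0, 0, 0],
  ],
  squeeze=30,
)

```text
time_s: 33.2
eef_pos: [685.9, 8.0, 112.7]
ee_rot: [0.001, 0.043, 0.999, 0.0]
force: [-0.6, 2.2, 5.4]
grip_width: 0.283
grip_force: 29.5
```

Run:
```python
from h import *
where()
b0=np.arctan2(30,95); A=np.linspace(.75,.085,15)
p=np.array([[-100*np.cos(b0+a),100*np.sin(b0+a)] for a in A]); d=np.diff(p,axis=0)
print([(round(-u/1000,4),round(-v/1000,4)) for u,v in d])
```

```text
t 33.2 tcp [685.9   8.  112.7] yaw -0.087 tilt [ 0.001  0.    -1.   ] stage xyz [ 67.    0.8 112.7] F [-0.6  2.2  5.4] w 0.283 gf 29.5
[(np.float64(0.0041), np.float64(0.0024)), (np.float64(0.004), np.float64(0.0026)), (np.float64(0.0038), np.float64(0.0028)), (np.float64(0.0037), np.float64(0.003)), (np.float64(0.0035), np.float64(0.0032)), (np.float64(0.0034), np.float64(0.0033)), (np.float64(0.0032), np.float64(0.0035)), (np.float64(0.0031), np.float64(0.0036)), (np.float64(0.0029), np.float64(0.0038)), (np.float64(0.0027), np.float64(0.0039)), (np.float64(0.0025), np.float64(0.004)), (np.float64(0.0023), np.float64(0.0041)), (np.float64(0.0021), np.float64(0.0043)), (np.float64(0.0019), np.float64(0.0043))]
```

Call:
send_rows(
  targets=[
    [0.7, 0.0041, 0, 0.0024, 0, 0, 0],
    [0.7, 0.004, 0, 0.0026, 0, 0, 0],
    [0.7, 0.0038, 0, 0.0028, 0, 0, 0],
    [0.7, 0.0037, 0, 0.003, 0, 0, 0],
    [0.7, 0.0035, 0, 0.0032, 0, 0, 0],
    [0.7, 0.0034, 0, 0.0033, 0, 0, 0],
    [0.7, 0.0032, 0, 0.0035, 0, 0, 0],
    [0.7, 0.0031, 0, 0.0036, 0, 0, 0],
    [0.7, 0.0029, 0, 0.0038, 0, 0, 0],
    [0.7, 0.0027, 0, 0.0039, 0, 0, 0],
  ],
)

```text
time_s: 34.45
eef_pos: [651.0, 10.8, 79.4]
ee_rot: [-0.0, 0.043, 0.999, 0.0]
force: [-0.7, 3.4, 0.2]
grip_width: 0.277
grip_force: 29.5
```

Run:
```python
from h import *
where()
```

```text
t 34.45 tcp [651.   10.8  79.4] yaw -0.087 tilt [-0.  0. -1.] stage xyz [32.1  0.8 79.4] F [-0.7  3.4  0.2] w 0.277 gf 29.5
```

Call:
send_rows(
  targets=[
    [0.7, 0.0013, 0, 0.002, 0, 0, 0],
    [0.7, 0.0012, 0, 0.002, 0, 0, 0],
    [0.7, 0.0012, 0, 0.002, 0, 0, 0],
    [0.7, 0.0011, 0, 0.0021, 0, 0, 0],
    [0.7, 0.0011, 0, 0.0021, 0, 0, 0],
    [0.7, 0.001, 0, 0.0021, 0, 0, 0],
    [0.7, 0.001, 0, 0.0022, 0, 0, 0],
    [0.7, 0.0004, 0, 0.001, 0, 0, 0],
    [0.7, 0, 0, 0, 0, 0, 0],
    [0.7, 0, 0, 0, 0, 0, 0],
  ],
)

```text
time_s: 35.7
eef_pos: [643.1, 11.5, 64.4]
ee_rot: [-0.0, 0.043, 0.999, -0.0]
force: [-1.0, 4.3, -0.5]
grip_width: 0.284
grip_force: 29.4
```

Run:
```python
from h import *
where()
```

```text
t 35.7 tcp [643.1  11.5  64.4] yaw -0.087 tilt [-0. -0. -1.] stage xyz [24.1  0.9 64.4] F [-1.   4.3 -0.5] w 0.284 gf 29.4
```

Call:
send_rows(
  targets=[
    [0.7, 0.0002, 0, 0.0004, 0, 0, 0],
    [0.7, 0.0002, 0, 0.0004, 0, 0, 0],
    [0.7, 0.0002, 0, 0.0004, 0, 0, 0],
    [0.7, 0.0002, 0, 0.0004, 0, 0, 0],
    [0.7, 0.0001, 0, 0.0003, 0, 0, 0],
    [0.7, 0, 0, 0, 0, 0, 0],
    [0.7, 0, 0, 0, 0, 0, 0],
    [0.7, 0, 0, 0, 0, 0, 0],
    [0.7, 0, 0, 0, 0, 0, 0],
    [0.7, 0, 0, 0, 0, 0, 0],
  ],
)

```text
time_s: 36.95
eef_pos: [642.7, 11.5, 63.4]
ee_rot: [0.001, 0.043, 0.999, -0.0]
force: [-1.0, 4.1, 6.3]
grip_width: 0.275
grip_force: 29.8
```

Run:
```python
from h import *
where()
```

```text
t 36.95 tcp [642.7  11.5  63.4] yaw -0.087 tilt [ 0.002 -0.    -1.   ] stage xyz [23.7  0.9 63.4] F [-1.   4.1  6.3] w 0.275 gf 29.8
```

Fz has risen to +6.3 N, so the clip is resting on the carrier. I release and withdraw upwards.

Call:
send_rows(
  targets=[
    [0.3, 0, 0, 0, 0, 0, 0],
    [0.0, 0, 0, 0, 0, 0, 0],
    [-0.3, 0, 0, 0, 0, 0, 0],
    [-0.3, 0, 0, 0, 0, 0, 0],
    [-0.3, 0, 0, -0.02, 0, 0, 0],
    [-0.3, 0, 0, -0.03, 0, 0, 0],
    [-0.3, 0, 0, -0.05, 0, 0, 0],
    [-0.3, 0.03, 0, -0.05, 0, 0, 0],
    [-0.3, 0.05, 0.02, 0, 0, 0, 0],
    [-0.3, 0.05, 0.04, 0, 0, 0, 0],
  ],
)

```text
time_s: 38.2
eef_pos: [517.7, 81.4, 212.9]
ee_rot: [0.001, 0.044, 0.999, -0.0]
force: [0.3, 1.0, -0.4]
grip_width: 0.65
grip_force: 0.0
```

Call:
send_rows(
  targets=[
    [-0.3, 0.03, 0.045, 0, 0, 0, 0],
    [-0.3, 0.03, 0.045, 0, 0, 0, 0],
    [-0.3, 0.03, 0.045, 0, 0, 0, 0],
    [-0.3, 0.03, 0.045, 0, 0, 0, 0],
    [-0.3, 0.03, 0.045, 0, 0, 0, 0],
    [-0.3, 0.03, 0.045, 0, 0, 0, 0],
    [-0.3, 0, 0, 0, 0, 0, 0],
    [-0.3, 0, 0, 0, 0, 0, 0],
    [-0.3, 0, 0, 0, 0, 0, 0],
    [-0.3, 0, 0, 0, 0, 0, 0],
  ],
)

```text
time_s: 39.45
eef_pos: [363.7, 365.4, 212.5]
ee_rot: [0.0, 0.044, 0.999, -0.0]
force: [0.5, -0.3, 0.4]
grip_width: 0.648
grip_force: 0.0
```

Run:
```python
from h import *
where(); s=shots()
a=[]
for n,x,y,w in(("top",255,110,100),("side",235,160,130)):
    im=cv2.cvtColor(s[n]["img"],cv2.COLOR_RGB2BGR)[y:y+int(w*1.4) if n=="top" else y+w,x:x+w]
    im=cv2.convertScaleAbs(cv2.resize(im,(400,560 if n=="top" else 400),interpolation=cv2.INTER_CUBIC),alpha=1.3 if n=="side" else 1.6)
    a.append(cv2.copyMakeBorder(im,0,560-im.shape[0],0,0,cv2.BORDER_CONSTANT))
cv2.imwrite("pics/end.png",np.hstack(a))
S=(619,12.5,-.087);print("knob .085 pred",[proj(s[n],knob(.085,S)) for n in s],[ctrl.landmark_of("clip_knob",s[n])[:1] for n in s])
```

```text
t 39.45 tcp [363.7 365.4 212.5] yaw -0.088 tilt [ 0. -0. -1.] stage xyz [-282.4  331.6  212.5] F [ 0.5 -0.3  0.4] w 0.648 gf 0.0
knob .085 pred [array([303.50358944, 163.66242656]), array([290.55263577, 192.44756247])] [[{'point': [302.3, 163.4], 'score': 0.9}], [{'point': [286.7, 191.3], 'score': 0.76}]]
```

View pics/end.png

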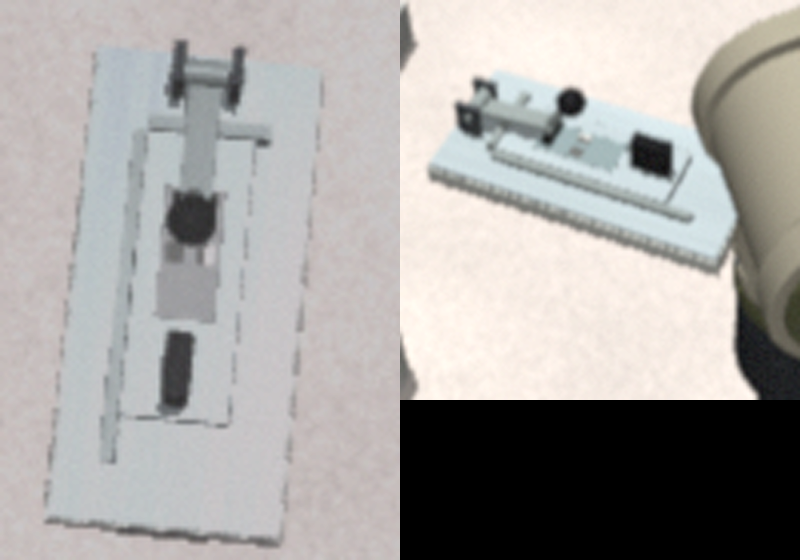

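The top view shows the carrier against the end stop and parallel along the fence, with its fin at the front, near (176,370) in the crop. The clip is down on it, with the knob at (302.3,163.4) against a predicted (303.5,163.7), and the arm is clear.

```bash
python3 -c "
from rig import ctrl
print(ctrl.finish_job())"
```

```text
the job is handed in; nothing more can be done
None
```

The job is handed in at about 39 s: the long carrier sits against the end stop and along the side fence with its fin at the front, and the clip was guided down onto it and let go; the hand-in gave no verdict.

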